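Pack the inspection caddy

TASK

Pack the wooden caddy for a stone inspection: the steel V-block goes in the green tray, the black loupe with the clear lens in the blue tray, the brass ring in the yellow tray and, last of all when those three are in, the banded onyx egg in the white ceramic dish. Set each one down without dropping it, standing upright as it was found and in the middle of its tray, and let go. The plain white egg and the black pot with the closed lid do not belong: leave them where they stand.

Things in the scene. Friction and masses are not known exactly. Their poses are not given: they have to be found in the camera images.
- onyx_egg_center (a point): Banded onyx egg (brown, amber and cream bands, amber tip), standing upright on a ground flat foot 26 mm across. 64 mm high, 44 mm in diameter at its widest, straight-sided from 24 to 36 mm above its foot. About 0.18 kg. The point is on its axis half-way up, 32 mm above its foot; z is up its axis. Any yaw of grasp will do; grip it at the widest part or just above it.
- white_egg_center (a point): Plain white egg without bands, same shape and size as the onyx egg (64 mm high, 44 mm in diameter). Does not belong; stays where it is. The point is on its axis, 32 mm above its foot.
- loupe_center (a point): Standing loupe: black plastic cylinder 40 mm in diameter, 44 mm high, with a pale blue clear lens in a bright rim on its top. About 0.06 kg. The point is on its axis half-way up, 22 mm above its foot; z is up. Grip it by its upper half, so that the fingers stay above the lip of the tray.
- black_pot_center (a point): Black pot with a closed, all-black lid, same size as the loupe (40 mm in diameter, 44 mm high). Does not belong; stays where it is. The point is on its axis, 22 mm above its foot. A small amber jar (50 mm high) and a dark steel plate with a hole also stand among the things; all the loose things there are at least 85 mm apart (centres) and none is taller than 64 mm.
- brass_ring_center (a point): Brass setting ring standing with its bore upright: 40 mm outside diameter, 24 mm bore, 40 mm high, about 0.25 kg. The point is on its axis half-way up, 20 mm above its foot; z is up. Grip it from outside by its upper half.
- v_block_center (a point): Steel V-block, 40 by 40 mm and 40 mm high, about 0.4 kg, with a V groove along its own x axis in its top face. Its two flat sides to grip are 40 mm apart along its own y axis (close the fingers along y, across the groove), by the upper half. The point is at its centre, 20 mm above its foot; z is up. Which way it points in its tray does not matter.
- ceramic_dish_floor (a point): White glazed ceramic dish in the wooden caddy: round, 84 mm outside and 76 mm inside diameter, its lip 6 mm above its floor. The point is the centre of its floor (upper face), z up. Fixed during a run. Its floor is 12 mm above the table. The caddy, 190 mm square and 18 mm high, holds this dish and three trays two by two, 90 mm between centres, in any corner order; its yaw varies.
- blue_tray_floor (a point): Blue moulded plastic tray in the wooden caddy: square, 84 mm outside, 76 mm inside, its lip 6 mm above its floor. The point is the centre of its floor (upper face), z up, x and y along its sides. Fixed during a run. Its floor is 12 mm above the table.
- yellow_tray_floor (a point): Yellow moulded plastic tray in the wooden caddy: square, 84 mm outside, 76 mm inside, its lip 6 mm above its floor. The point is the centre of its floor (upper face), z up, x and y along its sides. Fixed during a run. Its floor is 12 mm above the table.
- green_tray_floor (a point): Green moulded plastic tray in the wooden caddy: square, 84 mm outside, 76 mm inside, its lip 6 mm above its floor. The point is the centre of its floor (upper face), z up, x and y along its sides. Fixed during a run. Its floor is 12 mm above the table.

How it is judged:
By the outcome, as a careful person would: the job done as asked, in the order asked, and still so for the second after the job is handed in, with the robot touching nothing.
It also fails if it takes over 99 s, if anything falls off the work surface, if the arm or the gripper's body presses on something with over 40 N, if the wrist force passes 120 N, or if a joint passes its speed limit or range.

ROBOT

A 7-joint arm with a two-finger parallel gripper is mounted at the origin on the work surface. World frame = base frame: x ahead of the robot, y to its left, z up, the work surface at z = 0. Lengths are in m, angles in rad, forces in N, time in s.
With the tool pointing down it reaches from about 0.4 to 0.85 m from the base axis. Payload 10.4 kg.
Tool frame: the origin (TCP) lies at the very end of the fingers, on their centre line; the grasp point (between the pads) lies 19 mm behind it (manip.grip_point_offset is the distance from the TCP to the grasp point, in m); z points along the fingers, y is the line along which they close (so a half turn about z gives the same grasp; the last joint's range is limited). The gripper opens to 85 mm and grips with 20 to 120 N. Pads are 22 mm wide; open, the fingers measure 114 mm over their backs; the gripper's body (76 mm by 85 mm) begins 54 mm behind the grasp point. The pads swing forward as they close: fully open they stand 13 mm farther back than shut.
Start: joints at [1.138, 0.332, -0.065, 1.46, 0.022, 1.35, -0.088], TCP at [0.249, -0.573, 0.231] pointing down, gripper open.
Joint ranges: [-2.6, 2.6], [-0.5, 2.12], [-1.47, 1.34], [0.16, 2.42], [-1.27, 4.41], [0.06, 2.06], [-2.6, 2.6]. Speed limits (rad/s): [2.22, 2.22, 2.79, 2.79, 3.14, 3.14, 3.14].

INTERFACE

Orientations are given as a unit quaternion [x, y, z, w].
In Python, from workcell import manip gives the robot as it stands. The module is installed in compiled form; this text tells all that it offers.
- The arm moves only by the shell command python3 -m inch 'ROWS' [OPENING] [FORCE]. ROWS is JSON, a list of rows, each a list of 2 entries, a list of its own where there are three numbers: the shift along the tool's x, y, z each as a share of 0.08 m, from -1 to 1, then the turn, a rotation vector about the tool's x, y, z each as a share of 45 degrees, from -1 to 1. A call has exactly 10 rows; each row is the pose to reach, as a shift and turn from the pose commanded when the call began, along the tool's axes at that moment; what a row does not reach only later rows make up. A row lasts 1/10 s, in which the tool goes at most 50 mm and 8.59 degrees, less where a joint would pass 70% of its speed; a pose out of reach is approached as far as the arm can. A call with a number of a shift or a turn outside -1 to 1 is refused whole. A call with a gripper value outside its range is refused whole. OPENING is the opening, from 0 (shut) to 1 (fully open), set as the call begins (- or left out, the last holds). The fingers move at their own pace and stop on an object; FORCE is the grip in N (left out, the last holds). Time passes only in rows, so rows that repeat a pose let the fingers close, or fill a call up. It gives the time, the measured TCP pose, the force, the opening and the grip force at its end, in the units of the state.
- manip.get_obs(): the state, without advancing time (a new reading comes with each control period).
- manip.camera(name): name is "side" or "top"; returns the picture (384x512x3 uint8, red, green, blue); there is no depth.
- manip.camera_params(name): a dict with "fov_y" (degrees; the focal length in pixels is half the picture's height over the tangent of half this angle, whatever the lens; pixels are square), "cx", "cy" (the principal point, pixels), "camera_from_world" (4x4, takes a point from world to camera coordinates). Camera axes: x right, y up, looking along -z (the intrinsics and any distortion apply to the point x, -y, -z); pixel columns grow to the right and rows downward; lengths in m; the calibration is good to about 2 mm. A picture is of the moment at which its call begins. camera_params takes no time and is no camera call.
- manip.hand_in(): hands the job in; it is judged then, once.
The state is a dict: "clock": time; "joint_pos": joint angles; "joint_velocities": joint speeds; "tau": joint torques, N m; "position": TCP position; "ee_rot": TCP orientation; "ft_force": force on the tool from outside, world axes, zero at the start; "torque": the same for the moment, N m; "grip_width": opening from 0.0 (shut) to 1.0 (fully open); "grasp_force": force on a finger pad.
Only numpy, scipy, OpenCV 4.12 (cv2) and the standard library are available. Lean on these libraries where they do the work, as an engineer would, in place of code of your own. Each camera call takes 0.05 s, during which the arm holds its last target. There are 200 camera calls.

## Working session

There is one attempt and no reset: what is moved stays moved. The work goes in short steps, Python scripts to look and compute and a shell command to move; the robot and the scene stay as the last step left them, time stands still between calls to the robot, and variables do not carry over. Pictures are saved under pics/ and viewed, at most 14 in all, crops included, and the job is handed in when it is done.

```bash
mkdir -p pics; ls
python3 - <<'E'
from workcell import manip
import cv2
for n in("top","side"):
    cv2.imwrite(f"pics/{n}0.png",cv2.cvtColor(manip.camera(n),cv2.COLOR_RGB2BGR)); print(n,manip.camera_params(n))
print(manip.get_obs(),manip.grip_point_offset)
E
```

```text
pics
top {'fov_y': 50.48841089644501, 'cx': 261.9490633586842, 'cy': 189.74177697048611, 'camera_from_world': array([[ 0.0152468 , -0.99986541,  0.00605699, -0.01954137],
       [ 0.9751075 ,  0.01620889,  0.22113942, -0.56281221],
       [-0.22120783,  0.00253455,  0.9752234 , -0.93449641],
       [ 0.        ,  0.        ,  0.        ,  1.        ]])}
side {'fov_y': 43.98906045111259, 'cx': 262.9783437137201, 'cy': 189.51770533660763, 'camera_from_world': array([[-0.95075273, -0.3092491 , -0.02083832,  0.50340301],
       [ 0.18925687, -0.63246247,  0.75111455, -0.14798075],
       [-0.24546095,  0.71018041,  0.65984294, -1.05291785],
       [ 0.        ,  0.        ,  0.        ,  1.        ]])}
{'clock': 0.1, 'joint_pos': array([ 1.13839637,  0.33281623, -0.06470405,  1.46086983,  0.02156417,
        1.34992312, -0.08850715]), 'joint_velocities': array([-5.18783225e-04, -1.47455119e-03, -1.32962411e-03, -2.31955825e-03,
       -1.17562814e-03,  8.92400026e-05,  2.60436556e-04]), 'tau': array([ 1.78868886e-03, -6.26745629e+01,  4.93843504e-02, -3.92430174e+01,
        1.63455703e-02,  6.95807539e-03, -8.16286388e-06]), 'position': array([ 0.24888554, -0.57292407,  0.23058482]), 'ee_rot': array([ 9.79080284e-01,  2.03473242e-01, -1.46797473e-04, -6.45015079e-04]), 'ft_force': array([-0.04439933,  0.14740672, -0.6224006 ]), 'torque': array([-0.06144553,  0.0304785 ,  0.00453901]), 'grasp_force': 0.0, 'grip_width': 1.0012894428489554} 0.0187
```

View pics/top0.png

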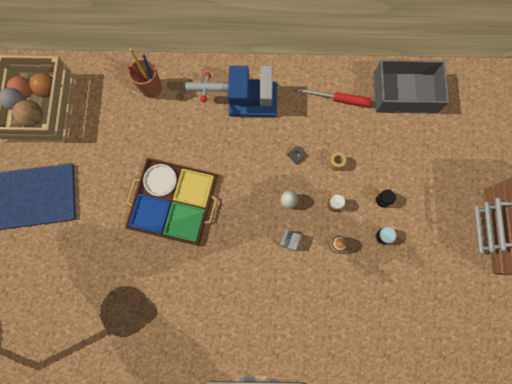

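View pics/side0.png

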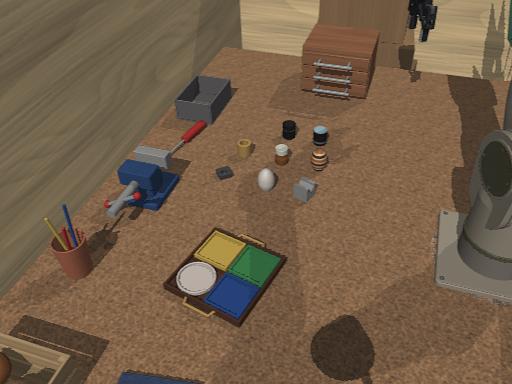

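Top: V-block (291,240), onyx egg (340,243), loupe (387,235), ring (338,160), caddy about (173,202) with the dish top-left, yellow top-right, blue bottom-left and green bottom-right. Enlarging.

Run:
```python
import cv2
a=cv2.imread("pics/top0.png");b=cv2.imread("pics/side0.png")
def crop(im,x0,y0,w,h,s,f):
    c=cv2.resize(im[y0:y0+h,x0:x0+w],None,fx=s,fy=s,interpolation=cv2.INTER_CUBIC)
    for i in range(0,w,10):
        cv2.line(c,(i*s,0),(i*s,5 if i%50 else 12),(0,0,255),1); cv2.putText(c,str(x0+i),(i*s,20),0,.35,(0,0,255),1)
    for i in range(0,h,10):
        cv2.line(c,(0,i*s),(5,i*s),(0,0,255),1); cv2.putText(c,str(y0+i),(6,i*s+4),0,.35,(0,0,255),1)
    cv2.imwrite(f,c)
crop(a,270,140,133,115,6,"pics/c1.png")
crop(a,120,150,110,100,6,"pics/c2.png")
crop(b,210,110,130,100,6,"pics/c3.png")
```

```text
(no output)
```

View pics/c1.png

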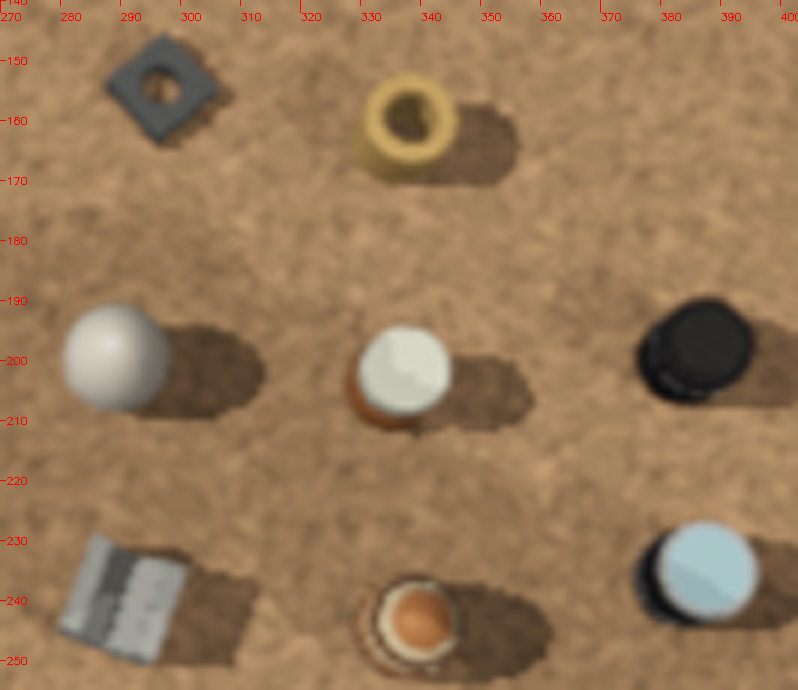

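View pics/c2.png

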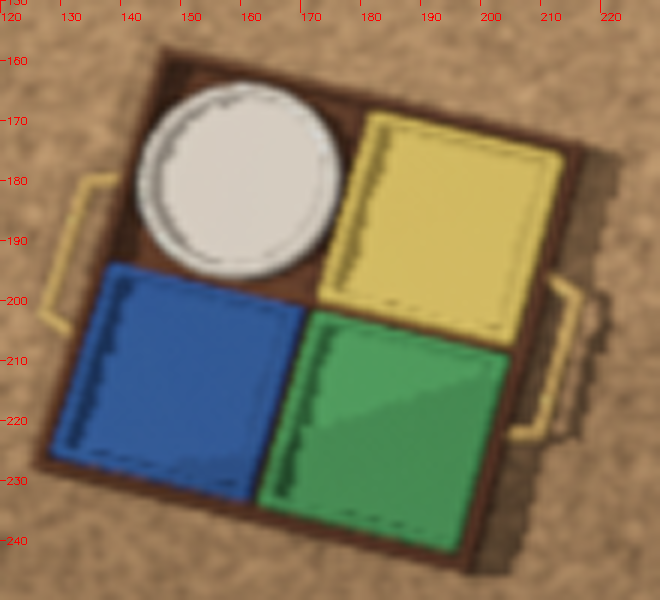

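View pics/c3.png

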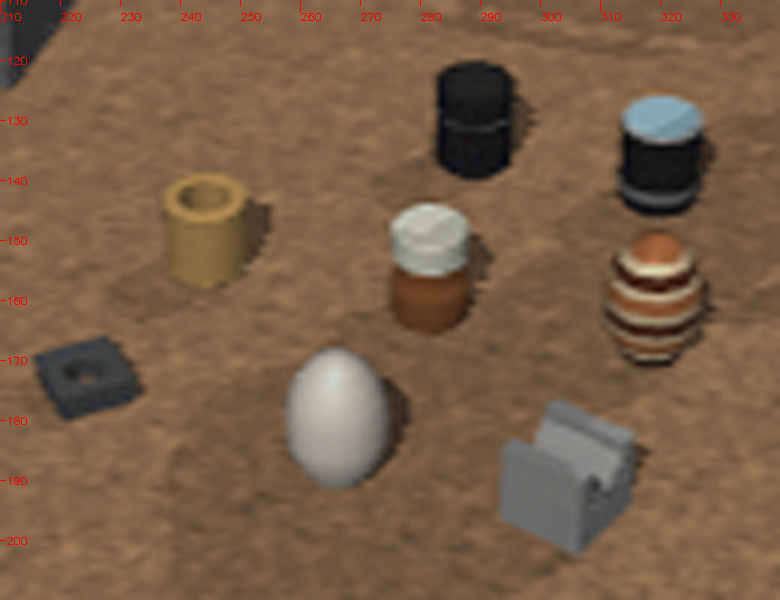

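```bash
cat > h.py <<'E'
import numpy as np
from workcell import manip
P={n:manip.camera_params(n) for n in("top","side")}
def ray(n,u,v):
    p=P[n];f=192/np.tan(np.radians(p["fov_y"]/2));T=p["camera_from_world"]
    d=T[:3,:3].T@np.array([(u-p["cx"])/f,-(v-p["cy"])/f,-1]);o=-T[:3,:3].T@T[:3,3];return o,d
def at(n,u,v,z):
    o,d=ray(n,u,v);return o+d*(z-o[2])/d[2]
def proj(n,X):
    p=P[n];f=192/np.tan(np.radians(p["fov_y"]/2));c=p["camera_from_world"]@np.append(X,1)
    return np.array([p["cx"]+f*c[0]/-c[2],p["cy"]-f*c[1]/-c[2]])
E
python3 - <<'E'
from h import *
np.set_printoptions(precision=4,suppress=True)
A=lambda x,y,z:at("top",270+x/6-.4,140+y/6-.4,z)
C=lambda x,y,z=.018:at("top",120+x/6-.4,150+y/6-.4,z)
S=lambda x,y,z:at("side",210+x/6-.4,110+y/6-.4,z)
print("ring",A(411,118,.04),S(205,197,.04))
print("loupe",A(707,571,.044),S(662,117,.044))
print("pot",A(707,345,.044),S(476,82,.044))
print("jar",A(405,370,.05),S(430,225,.05))
print("onyx",A(422,620,.06),S(657,300,.032))
print("white",A(117,357,.04),S(338,418,.032))
v=[A(*c,.04) for c in((97,533),(189,567),(152,663),(60,630))]
print("v",np.mean(v,0),[np.linalg.norm(v[i]-v[i-1]) for i in range(4)]);
d=v[0]-v[3]+v[1]-v[2];print("groove ang",np.degrees(np.arctan2(d[1],d[0])))
sv=[S(*c,.04) for c in((510,442),(560,403),(634,437),(582,478))];print("v side",np.mean(sv,0))
for n,c in dict(green=((310,308),(511,355),(458,553),(257,503)),yellow=((370,110),(565,155),(514,346),(317,297)),blue=((110,262),(305,309),(252,502),(48,456))).items():
    w=[C(*k) for k in c];print(n,np.mean(w,0),[round(np.linalg.norm(w[i]-w[i-1]),4) for i in range(4)],np.degrees(np.arctan2(*(w[1]-w[0])[1::-1])))
print("dish",C(239,180.5))
E
```

```text
ring [ 0.6513 -0.2039  0.04  ] [ 0.6501 -0.1999  0.04  ]
loupe [ 0.4598 -0.3186  0.044 ] [ 0.4602 -0.3178  0.044 ]
pot [ 0.5538 -0.3236  0.044 ] [ 0.5535 -0.3221  0.044 ]
jar [ 0.5399 -0.1966  0.05  ] [ 0.5397 -0.1953  0.05  ]
onyx [ 0.4365 -0.1989  0.06  ] [ 0.4333 -0.1932  0.032 ]
white [ 0.5455 -0.0788  0.04  ] [ 0.545  -0.0744  0.032 ]
v [ 0.4455 -0.0819  0.04  ] [np.float64(0.04245416707317478), np.float64(0.03988347038825384), np.float64(0.04196731127650676), np.float64(0.039404565001895216)]
groove ang -20.9133469502132
v side [ 0.4441 -0.0799  0.04  ]
green [0.4892 0.1852 0.018 ] [np.float64(0.0847), np.float64(0.0881), np.float64(0.0856), np.float64(0.0869)] -102.33128213504177
yellow [0.5768 0.1657 0.018 ] [np.float64(0.0845), np.float64(0.087), np.float64(0.0857), np.float64(0.0868)] -102.38464128445314
blue [0.5079 0.2726 0.018 ] [np.float64(0.0855), np.float64(0.0863), np.float64(0.0839), np.float64(0.0883)] -102.7176809866004
dish [0.5954 0.2535 0.018 ]
```

```bash
for i in 1 2 3 4; do python3 -m inch '[[[0.09,-0.09,0.03],[0,0,0]],[[0.19,-0.19,0.06],[0,0,0]],[[0.28,-0.28,0.09],[0,0,0]],[[0.38,-0.38,0.12],[0,0,0]],[[0.47,-0.47,0.15],[0,0,0]],[[0.56,-0.56,0.18],[0,0,0]],[[0.66,-0.66,0.21],[0,0,0]],[[0.75,-0.75,0.24],[0,0,0]],[[0.85,-0.85,0.27],[0,0,0]],[[0.94,-0.94,0.3],[0,0,0]]]' 0.8 30; done
python3 -m inch '[[[0.09,-0.09,0.03],[0,0,0.15]],[[0.19,-0.19,0.06],[0,0,0.3]],[[0.28,-0.28,0.09],[0,0,0.45]],[[0.38,-0.37,0.12],[0,0,0.6]],[[0.47,-0.46,0.15],[0,0,0.75]],[[0.56,-0.55,0.18],[0,0,0.9]],[[0.66,-0.65,0.21],[0,0,0.987]],[[0.75,-0.74,0.24],[0,0,0.987]],[[0.85,-0.83,0.27],[0,0,0.987]],[[0.94,-0.89,0.3],[0,0,0.987]]]'
```

```text
clock: 1.1
position: [0.2884, -0.4734, 0.2072]
ee_rot: [0.979, 0.204, 0.0, 0.0]
ft_force: [0.4, 0.2, 0.6]
grip_width: 0.8
grasp_force: 0.0
clock: 2.1
position: [0.3275, -0.3745, 0.1832]
ee_rot: [0.979, 0.204, 0.0, 0.0]
ft_force: [-0.1, -0.2, -0.5]
grip_width: 0.799
grasp_force: 0.0
clock: 3.1
position: [0.3665, -0.2755, 0.1591]
ee_rot: [0.979, 0.204, 0.0, 0.0]
ft_force: [-0.6, 1.2, -0.5]
grip_width: 0.8
grasp_force: 0.0
clock: 4.1
position: [0.4055, -0.1766, 0.1351]
ee_rot: [0.979, 0.204, 0.0, 0.0]
ft_force: [0.6, -0.5, 0.2]
grip_width: 0.8
grasp_force: 0.0
clock: 5.1
position: [0.4461, -0.0813, 0.1111]
ee_rot: [0.984, -0.181, 0.0, -0.0]
ft_force: [0.8, 0.3, 0.7]
grip_width: 0.798
grasp_force: 0.0
```

```bash
cat >> h.py <<'E'
from scipy.spatial.transform import Rotation as R
def to(x,y,z):
    o=manip.get_obs();r=R.from_quat(o["ee_rot"]);d=np.array([x,y,z])-o["position"]
    s=r.inv().apply(d)/.08;ex=r.apply([1,0,0])
    print("shares",s.round(3),"calls",round(np.abs(s).max(),2),"yaw x",np.degrees(np.arctan2(ex[1],ex[0])).round(1),"pos",o["position"].round(4),"w",round(o["grip_width"],3),"F",round(o["grasp_force"],1),"t",round(o["clock"],2))
E
python3 -m inch '[[[0,0,0.1],[0,0,0]],[[0,0,0.2],[0,0,0]],[[0,0,0.3],[0,0,0]],[[0,0,0.4],[0,0,0]],[[0,0,0.5],[0,0,0]],[[0,0,0.6],[0,0,0]],[[0,0,0.7],[0,0,0]],[[0,0,0.8],[0,0,0]],[[0,0,0.9],[0,0,0]],[[0,0,1],[0,0,0]]]'
python3 -m inch '[[[0,0,0.08],[0,0,0]],[[0,0,0.16],[0,0,0]],[[0,0,0.22],[0,0,0]],[[0,0,0.26],[0,0,0]],[[0,0,0.26],[0,0,0]],[[0,0,0.26],[0,0,0]],[[0,0,0.26],[0,0,0]],[[0,0,0.26],[0,0,0]],[[0,0,0.26],[0,0,0]],[[0,0,0.26],[0,0,0]]]'
python3 -m inch '[[[0,0,0],[0,0,0]],[[0,0,0],[0,0,0]],[[0,0,0],[0,0,0]],[[0,0,0],[0,0,0]],[[0,0,0],[0,0,0]],[[0,0,0],[0,0,0]],[[0,0,0],[0,0,0]],[[0,0,0],[0,0,0]],[[0,0,0],[0,0,0]],[[0,0,0],[0,0,0]]]' 0 60
python3 -c "
from h import *
to(.4892,.1852,.1)"
```

```text
clock: 6.1
position: [0.4457, -0.0823, 0.0306]
ee_rot: [0.983, -0.182, 0.0, 0.0]
ft_force: [-1.0, -0.1, -0.5]
grip_width: 0.801
grasp_force: 0.0
clock: 7.1
position: [0.4458, -0.0823, 0.0106]
ee_rot: [0.983, -0.182, 0.0, 0.0]
ft_force: [0.8, 0.0, 0.2]
grip_width: 0.796
grasp_force: 0.0
clock: 8.1
position: [0.4462, -0.082, 0.0109]
ee_rot: [0.983, -0.182, 0.0, -0.0]
ft_force: [0.9, 1.8, 5.3]
grip_width: 0.46
grasp_force: 61.2
shares [-0.69  -3.312 -1.113] calls 3.31 yaw x -20.9 pos [ 0.4462 -0.082   0.0109] w 0.46 F 61.2 t 8.1
```

```bash
python3 -m inch '[[[0,0,-0.05],[0,0,0]],[[0,0,-0.15],[0,0,0]],[[0,0,-0.27],[0,0,0]],[[0,0,-0.4],[0,0,0]],[[0,-0.03,-0.52],[0,0,0]],[[0,-0.1,-0.64],[0,0,0]],[[0,-0.19,-0.76],[0,0,0]],[[0,-0.29,-0.86],[0,0,0]],[[0,-0.4,-0.94],[0,0,0]],[[0,-0.5,-1],[0,0,0]]]'
python3 -m inch '[[[-0.02,-0.09,0],[0,0,0]],[[-0.05,-0.19,0],[0,0,0]],[[-0.07,-0.28,0],[0,0,0]],[[-0.09,-0.38,0],[0,0,0]],[[-0.12,-0.47,0],[0,0,0]],[[-0.14,-0.56,0],[0,0,0]],[[-0.16,-0.66,0],[0,0,0]],[[-0.18,-0.75,0],[0,0,0]],[[-0.21,-0.85,0],[0,0,0]],[[-0.23,-0.94,0],[0,0,0]]]'
python3 -m inch '[[[-0.02,-0.09,0],[0,0,0]],[[-0.05,-0.19,0],[0,0,0]],[[-0.07,-0.28,0],[0,0,0]],[[-0.09,-0.38,0],[0,0,0]],[[-0.12,-0.47,0],[0,0,0]],[[-0.14,-0.56,0],[0,0,0]],[[-0.16,-0.66,0],[0,0,0]],[[-0.18,-0.75,0],[0,0,0]],[[-0.21,-0.85,0],[0,0,0]],[[-0.23,-0.94,0],[0,0,0]]]'
python3 -m inch '[[[-0.02,-0.09,0],[0,0,0]],[[-0.05,-0.19,0],[0,0,0]],[[-0.07,-0.28,0],[0,0,0]],[[-0.09,-0.38,0],[0,0,0]],[[-0.12,-0.47,0],[0,0,0]],[[-0.14,-0.56,0],[0,0,0]],[[-0.16,-0.66,0],[0,0,0]],[[-0.18,-0.76,0],[0,0,0]],[[-0.21,-0.86,0],[0,0,0]],[[-0.23,-0.93,0],[0,0,0]]]'
python3 - <<'E'
from h import *
import cv2
to(.4892,.1852,.0228)
a=manip.camera("top")[130:260,110:240];b=manip.camera("side")[180:330,150:300]
im=np.hstack([cv2.resize(a,(390,390),interpolation=2),cv2.resize(b,(390,390),interpolation=2)])
cv2.imwrite("pics/p1.png",im[:,:,::-1])
E
```

```text
clock: 9.1
position: [0.4604, -0.0439, 0.0911]
ee_rot: [0.983, -0.181, 0.0, -0.0]
ft_force: [0.1, -0.5, -5.7]
grip_width: 0.456
grasp_force: 61.0
clock: 10.1
position: [0.4697, 0.0327, 0.0905]
ee_rot: [0.983, -0.182, 0.0, 0.0]
ft_force: [0.0, -0.6, -5.4]
grip_width: 0.453
grasp_force: 61.0
clock: 11.1
position: [0.4794, 0.1095, 0.0905]
ee_rot: [0.983, -0.182, 0.0, 0.0]
ft_force: [-0.1, -0.9, -4.3]
grip_width: 0.459
grasp_force: 61.0
clock: 12.1
position: [0.4887, 0.1858, 0.0905]
ee_rot: [0.983, -0.181, -0.0, -0.0]
ft_force: [-0.3, -0.5, -4.6]
grip_width: 0.459
grasp_force: 61.0
shares [0.008 0.005 0.846] calls 0.85 yaw x -20.9 pos [0.4887 0.1858 0.0905] w 0.459 F 61.0 t 12.1
```

View pics/p1.png

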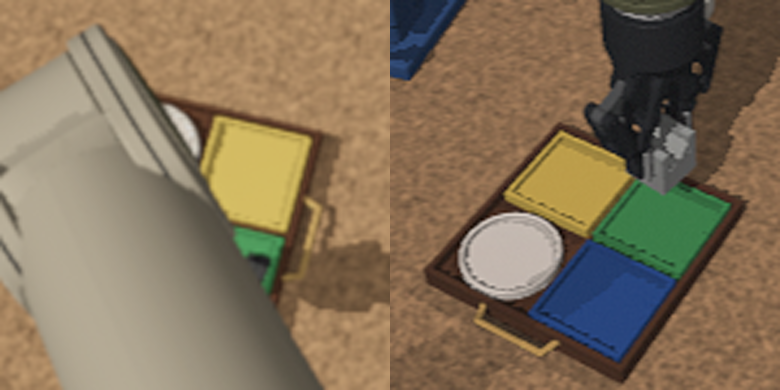

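The side view (right half) shows the V-block held upright over the green tray (about (670,160) in the collage); the top view is blocked by the arm. Lowering.

```bash
python3 -m inch '[[[0,0,0.1],[0,0,0]],[[0,0,0.22],[0,0,0]],[[0,0,0.34],[0,0,0]],[[0,0,0.46],[0,0,0]],[[0,0,0.58],[0,0,0]],[[0,0,0.68],[0,0,0]],[[0,0,0.76],[0,0,0]],[[0,0,0.81],[0,0,0]],[[0,0,0.83],[0,0,0]],[[0,0,0.845],[0,0,0]]]'
python3 -m inch '[[[0,0,0.003],[0,0,0]],[[0,0,0.006],[0,0,0]],[[0,0,0.006],[0,0,0]],[[0,0,0.006],[0,0,0]],[[0,0,0.006],[0,0,0]],[[0,0,0.006],[0,0,0]],[[0,0,0.006],[0,0,0]],[[0,0,0.006],[0,0,0]],[[0,0,0.006],[0,0,0]],[[0,0,0.006],[0,0,0]]]'
```

```text
clock: 13.2
position: [0.4889, 0.1849, 0.023]
ee_rot: [0.983, -0.182, 0.0, -0.0]
ft_force: [-1.3, 0.0, 0.8]
grip_width: 0.454
grasp_force: 61.6
clock: 14.2
position: [0.4889, 0.1849, 0.023]
ee_rot: [0.983, -0.182, 0.0, 0.0]
ft_force: [-4.1, -1.0, 5.8]
grip_width: 0.459
grasp_force: 62.1
```

```bash
python3 -m inch '[[[0,0,0],[0,0,0]],[[0,0,0],[0,0,0]],[[0,0,0],[0,0,0]],[[0,0,0],[0,0,0]],[[0,0,-0.1],[0,0,0]],[[0,0,-0.24],[0,0,0]],[[0,0,-0.4],[0,0,0]],[[0,0,-0.55],[0,0,0]],[[0,0,-0.7],[0,0,0]],[[0,0,-0.8],[0,0,0]]]' 0.8 30
python3 -m inch '[[[0.03,0.1,0],[0,0,0.09]],[[0.06,0.2,0],[0,0,0.18]],[[0.1,0.3,0],[0,0,0.27]],[[0.13,0.4,0],[0,0,0.36]],[[0.16,0.5,0],[0,0,0.45]],[[0.19,0.6,0],[0,0,0.536]],[[0.22,0.7,0],[0,0,0.536]],[[0.26,0.8,0],[0,0,0.536]],[[0.29,0.9,0],[0,0,0.536]],[[0.32,1,0],[0,0,0.536]]]'
python3 -c "
from h import *
to(.460,-.318,.093)"
```

```text
clock: 15.2
position: [0.4892, 0.1849, 0.0881]
ee_rot: [0.983, -0.182, 0.001, -0.0]
ft_force: [-0.3, -0.4, -0.3]
grip_width: 0.8
grasp_force: 0.0
clock: 16.2
position: [0.4839, 0.1008, 0.0864]
ee_rot: [0.924, -0.382, -0.0, -0.0]
ft_force: [1.0, -0.6, -0.2]
grip_width: 0.797
grasp_force: 0.0
shares [ 3.486  3.917 -0.084] calls 3.92 yaw x -44.9 pos [0.4839 0.1008 0.0864] w 0.797 F 0.0 t 16.2
```

```bash
for i in 1 2 3 4; do
python3 -m inch '[[[0.09,0.1,0],[0,0,0]],[[0.17,0.2,0],[0,0,0]],[[0.26,0.29,0],[0,0,0]],[[0.35,0.39,0],[0,0,0]],[[0.44,0.49,0],[0,0,0]],[[0.52,0.59,0],[0,0,0]],[[0.61,0.69,0],[0,0,0]],[[0.7,0.78,0],[0,0,0]],[[0.78,0.88,0],[0,0,0]],[[0.87,0.98,0],[0,0,0]]]' | head -2; done
python3 - <<'E'
from h import *
import cv2
to(.460,-.318,.013)
a=manip.camera("top")[130:260,270:400];a2=manip.camera("top")[140:240,110:210]; b=manip.camera("side")[80:210,210:340]
im=np.hstack([cv2.resize(k,(266,266),interpolation=2) for k in (a,a2,b)])
cv2.imwrite("pics/p2.png",im[:,:,::-1])
E
```

```text
clock: 17.2
position: [0.4777, -0.0045, 0.0864]
clock: 18.2
position: [0.4713, -0.1092, 0.0864]
clock: 19.2
position: [0.465, -0.2138, 0.0864]
clock: 20.2
position: [0.4587, -0.3184, 0.0864]
shares [ 0.008 -0.015  0.918] calls 0.92 yaw x -45.1 pos [ 0.4587 -0.3184  0.0864] w 0.804 F 0.0 t 20.2
```

View pics/p2.png

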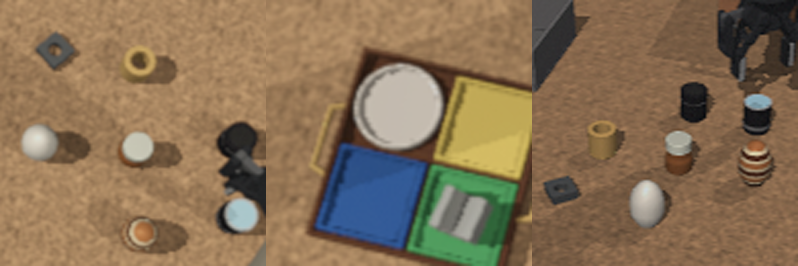

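The V-block sits upright in the middle of the green tray (middle panel, (458,214)); the gripper is over the loupe ((240,215) left, (757,112) right).

```bash
python3 -m inch '[[[0,-0.01,0.1],[0,0,0]],[[0,-0.01,0.22],[0,0,0]],[[0,-0.01,0.34],[0,0,0]],[[0,-0.01,0.46],[0,0,0]],[[0,-0.01,0.58],[0,0,0]],[[0,-0.01,0.7],[0,0,0]],[[0,-0.01,0.8],[0,0,0]],[[0,-0.01,0.87],[0,0,0]],[[0,-0.01,0.91],[0,0,0]],[[0,-0.01,0.92],[0,0,0]]]' | head -2
python3 -m inch '[[[0,0,0],[0,0,0]],[[0,0,0],[0,0,0]],[[0,0,0],[0,0,0]],[[0,0,0],[0,0,0]],[[0,0,0],[0,0,0]],[[0,0,0],[0,0,0]],[[0,0,0],[0,0,0]],[[0,0,0],[0,0,0]],[[0,0,0],[0,0,0]],[[0,0,0],[0,0,0]]]' 0 40
python3 -c "
from h import *
to(.5079,.2726,.093)"
```

```text
clock: 21.35
position: [0.4593, -0.3171, 0.0126]
clock: 22.35
position: [0.4597, -0.3173, 0.0134]
ee_rot: [0.924, -0.383, 0.0, -0.0]
ft_force: [-1.4, 0.5, 5.7]
grip_width: 0.459
grasp_force: 40.3
shares [-4.793 -5.636 -0.997] calls 5.64 yaw x -45.1 pos [ 0.4597 -0.3173  0.0134] w 0.459 F 40.3 t 22.35
```

```bash
python3 -m inch '[[[0,0,-0.06],[0,0,0]],[[0,0,-0.18],[0,0,0]],[[0,0,-0.32],[0,0,0]],[[-0.03,-0.03,-0.46],[0,0,0]],[[-0.09,-0.1,-0.6],[0,0,0]],[[-0.17,-0.2,-0.73],[0,0,0]],[[-0.26,-0.3,-0.84],[0,0,0]],[[-0.35,-0.41,-0.92],[0,0,0]],[[-0.44,-0.52,-0.97],[0,0,0]],[[-0.54,-0.64,-1],[0,0,0]]]'
for i in 1 2 3 4 5; do
python3 -m inch '[[[-0.09,-0.1,0],[0,0,0]],[[-0.17,-0.2,0],[0,0,0]],[[-0.26,-0.3,0],[0,0,0]],[[-0.34,-0.4,0],[0,0,0]],[[-0.43,-0.5,0],[0,0,0]],[[-0.51,-0.6,0],[0,0,0]],[[-0.6,-0.7,0],[0,0,0]],[[-0.68,-0.8,0],[0,0,0]],[[-0.77,-0.9,0],[0,0,0]],[[-0.85,-1,0],[0,0,0]]]' | head -2; done
python3 - <<'E'
from h import *
import cv2
to(.5079,.2726,.025)
b=manip.camera("side")[180:330,150:300]
cv2.imwrite("pics/p3.png",cv2.resize(b,(450,450),interpolation=2)[:,:,::-1])
E
```

```text
clock: 23.35
position: [0.4654, -0.2494, 0.094]
ee_rot: [0.924, -0.383, 0.001, -0.0]
ft_force: [-0.2, 0.5, -1.1]
grip_width: 0.454
grasp_force: 40.2
clock: 24.35
position: [0.4737, -0.1448, 0.0928]
clock: 25.35
position: [0.4823, -0.0401, 0.0928]
clock: 26.35
position: [0.4909, 0.0645, 0.0928]
clock: 27.35
position: [0.4994, 0.1692, 0.0928]
clock: 28.35
position: [0.508, 0.2738, 0.0928]
shares [0.01  0.012 0.847] calls 0.85 yaw x -45.0 pos [0.508  0.2738 0.0928] w 0.452 F 40.2 t 28.35
```

View pics/p3.png

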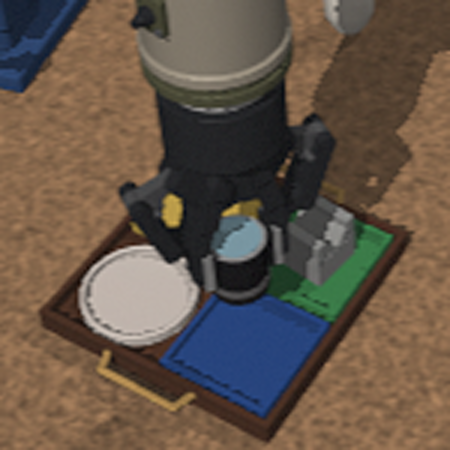

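The side view shows the loupe upright in the grip at (240,258), over the blue tray, clear of the V-block at (322,240).

```bash
python3 -m inch '[[[0.01,0.01,0.1],[0,0,0]],[[0.01,0.01,0.22],[0,0,0]],[[0.01,0.01,0.34],[0,0,0]],[[0.01,0.01,0.46],[0,0,0]],[[0.01,0.01,0.58],[0,0,0]],[[0.01,0.01,0.68],[0,0,0]],[[0.01,0.01,0.76],[0,0,0]],[[0.01,0.01,0.81],[0,0,0]],[[0.01,0.01,0.835],[0,0,0]],[[0.01,0.01,0.847],[0,0,0]]]'
```

```text
clock: 29.4
position: [0.508, 0.2717, 0.0254]
ee_rot: [0.924, -0.383, -0.0, 0.0]
ft_force: [-6.0, -1.9, 13.6]
grip_width: 0.456
grasp_force: 41.0
```

```bash
python3 -m inch '[[[0,0,0],[0,0,0]],[[0,0,0],[0,0,0]],[[0,0,0],[0,0,0]],[[0,0,0],[0,0,0]],[[0,0,-0.1],[0,0,0]],[[0,0,-0.24],[0,0,0]],[[0,0,-0.4],[0,0,0]],[[0,0,-0.55],[0,0,0]],[[0,0,-0.7],[0,0,0]],[[0,0,-0.8],[0,0,0]]]' 0.75 30
python3 -m inch '[[[0.1,0.05,0],[0,0,-0.08]],[[0.2,0.11,0],[0,0,-0.16]],[[0.3,0.16,0],[0,0,-0.24]],[[0.4,0.22,0],[0,0,-0.32]],[[0.5,0.27,0],[0,0,-0.38]],[[0.6,0.32,0],[0,0,-0.38]],[[0.7,0.38,0],[0,0,-0.38]],[[0.8,0.43,0],[0,0,-0.38]],[[0.9,0.49,0],[0,0,-0.38]],[[1,0.54,0],[0,0,-0.38]]]'
python3 -c "
from h import *
to(.6507,-.202,.010)"
```

```text
clock: 30.4
position: [0.5084, 0.272, 0.0906]
ee_rot: [0.924, -0.383, 0.0, -0.001]
ft_force: [-0.0, -0.3, -0.0]
grip_width: 0.755
grasp_force: 0.0
clock: 31.4
position: [0.5341, 0.1838, 0.089]
ee_rot: [0.97, -0.242, 0.0, 0.0]
ft_force: [-0.4, 0.3, -0.5]
grip_width: 0.753
grasp_force: 0.0
shares [3.55  3.575 0.989] calls 3.57 yaw x -28.0 pos [0.5341 0.1838 0.089 ] w 0.753 F 0.0 t 31.4
```

```bash
for i in 1 2 3 4; do
python3 -m inch '[[[0.09,0.09,0],[0,0,0]],[[0.18,0.18,0],[0,0,0]],[[0.27,0.27,0],[0,0,0]],[[0.36,0.36,0],[0,0,0]],[[0.45,0.45,0],[0,0,0]],[[0.54,0.54,0],[0,0,0]],[[0.62,0.62,0],[0,0,0]],[[0.71,0.71,0],[0,0,0]],[[0.8,0.8,0],[0,0,0]],[[0.89,0.89,0],[0,0,0]]]' | head -2; done
python3 - <<'E'
from h import *
import cv2
to(.6507,-.202,.010)
a2=manip.camera("top")[140:260,110:230]; b=manip.camera("side")[70:210,210:350]
im=np.hstack([cv2.resize(k,(390,390),interpolation=2) for k in (a2,b)])
cv2.imwrite("pics/p4.png",im[:,:,::-1])
E
```

```text
clock: 32.4
position: [0.5637, 0.0875, 0.089]
clock: 33.4
position: [0.5932, -0.0088, 0.0891]
clock: 34.4
position: [0.6227, -0.105, 0.0891]
clock: 35.4
position: [0.6523, -0.2013, 0.0891]
shares [-0.013  0.017  0.989] calls 0.99 yaw x -28.0 pos [ 0.6523 -0.2013  0.0891] w 0.753 F 0.0 t 35.4
```

View pics/p4.png

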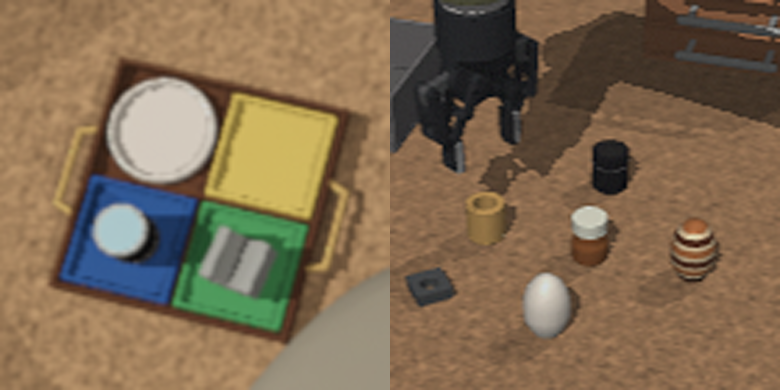

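Loupe stands in the blue tray (122,230), V-block in green (238,262); gripper is over the ring (485,218).

```bash
python3 -m inch '[[[0,0.01,0.1],[0,0,0]],[[0,0.01,0.22],[0,0,0]],[[-0.01,0.01,0.34],[0,0,0]],[[-0.01,0.01,0.46],[0,0,0]],[[-0.01,0.01,0.58],[0,0,0]],[[-0.01,0.01,0.7],[0,0,0]],[[-0.01,0.01,0.82],[0,0,0]],[[-0.01,0.01,0.91],[0,0,0]],[[-0.01,0.01,0.97],[0,0,0]],[[-0.01,0.01,0.99],[0,0,0]]]' | head -2
python3 -m inch '[[[0,0,0],[0,0,0]],[[0,0,0],[0,0,0]],[[0,0,0],[0,0,0]],[[0,0,0],[0,0,0]],[[0,0,0],[0,0,0]],[[0,0,0],[0,0,0]],[[0,0,0],[0,0,0]],[[0,0,0],[0,0,0]],[[0,0,0],[0,0,0]],[[0,0,0],[0,0,0]]]' 0 50
python3 -c "
from h import *
print(proj('top',[.508,.2717,.056])-[110,140])
to(.5768,.1657,.09)"
```

```text
clock: 36.5
position: [0.6508, -0.2008, 0.0093]
clock: 37.5
position: [0.6513, -0.2011, 0.0106]
ee_rot: [0.97, -0.242, 0.001, 0.0]
ft_force: [-0.5, -1.0, 5.6]
grip_width: 0.455
grasp_force: 51.0
[35.68081459 70.55022916]
shares [-2.971 -3.613 -0.996] calls 3.61 yaw x -28.0 pos [ 0.6513 -0.2011  0.0106] w 0.455 F 51.0 t 37.5
```

```bash
python3 -m inch '[[[0,0,-0.06],[0,0,0]],[[0,0,-0.18],[0,0,0]],[[0,0,-0.32],[0,0,0]],[[-0.03,-0.03,-0.46],[0,0,0]],[[-0.08,-0.09,-0.6],[0,0,0]],[[-0.15,-0.18,-0.73],[0,0,0]],[[-0.23,-0.28,-0.84],[0,0,0]],[[-0.32,-0.38,-0.92],[0,0,0]],[[-0.41,-0.49,-0.97],[0,0,0]],[[-0.5,-0.6,-1],[0,0,0]]]'
for i in 1 2 3; do
python3 -m inch '[[[-0.08,-0.1,0],[0,0,0]],[[-0.16,-0.2,0],[0,0,0]],[[-0.25,-0.3,0],[0,0,0]],[[-0.33,-0.4,0],[0,0,0]],[[-0.41,-0.5,0],[0,0,0]],[[-0.49,-0.6,0],[0,0,0]],[[-0.57,-0.7,0],[0,0,0]],[[-0.66,-0.8,0],[0,0,0]],[[-0.74,-0.9,0],[0,0,0]],[[-0.82,-1,0],[0,0,0]]]' | head -2; done
python3 - <<'E'
from h import *
import cv2
to(.5768,.1657,.022)
b=manip.camera("side")[180:330,150:300]; c=manip.camera("top")[140:290,100:250]
im=np.hstack([cv2.resize(k,(390,390),interpolation=2) for k in (b,c)])
cv2.imwrite("pics/p5.png",im[:,:,::-1])
E
```

```text
clock: 38.5
position: [0.6379, -0.1383, 0.0901]
ee_rot: [0.97, -0.241, -0.0, -0.0]
ft_force: [0.2, -0.1, -1.5]
grip_width: 0.453
grasp_force: 50.5
clock: 39.5
position: [0.6175, -0.0374, 0.0899]
clock: 40.5
position: [0.597, 0.064, 0.0899]
clock: 41.5
position: [0.5766, 0.1654, 0.0898]
shares [ 0.001 -0.004  0.848] calls 0.85 yaw x -28.0 pos [0.5766 0.1654 0.0898] w 0.45 F 50.5 t 41.5
```

View pics/p5.png

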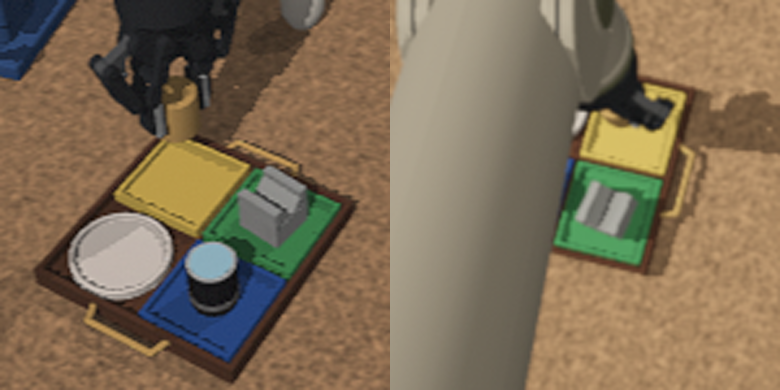

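Side view: the ring is upright in the grip (180,105) on its way down to yellow; loupe stands in blue (212,278).

```bash
python3 -m inch '[[[0,0,0.1],[0,0,0]],[[0,0,0.22],[0,0,0]],[[0,0,0.34],[0,0,0]],[[0,0,0.46],[0,0,0]],[[0,0,0.58],[0,0,0]],[[0,0,0.68],[0,0,0]],[[0,0,0.76],[0,0,0]],[[0,0,0.81],[0,0,0]],[[0,0,0.83],[0,0,0]],[[0,0,0.845],[0,0,0]]]'
```

```text
clock: 42.6
position: [0.5769, 0.1646, 0.0225]
ee_rot: [0.97, -0.242, 0.0, -0.0]
ft_force: [-5.8, -0.4, 11.7]
grip_width: 0.452
grasp_force: 51.7
```

```bash
python3 -m inch '[[[0,0,0],[0,0,0]],[[0,0,0],[0,0,0]],[[0,0,0],[0,0,0]],[[0,0,0],[0,0,0]],[[0,0,-0.1],[0,0,0]],[[0,0,-0.24],[0,0,0]],[[0,0,-0.4],[0,0,0]],[[0,0,-0.6],[0,0,0]],[[0,0,-0.8],[0,0,0]],[[0,0,-1],[0,0,0]]]' 0.75 30
python3 -m inch '[[[0.01,0.1,0],[0,0,0]],[[0.02,0.2,0],[0,0,0]],[[0.03,0.3,0],[0,0,0]],[[0.05,0.4,0],[0,0,0]],[[0.06,0.5,0],[0,0,0]],[[0.07,0.6,0],[0,0,0]],[[0.08,0.7,0],[0,0,0]],[[0.09,0.8,0],[0,0,0]],[[0.1,0.9,0],[0,0,0]],[[0.11,1,0],[0,0,0]]]' 0.85
python3 - <<'E'
from h import *
import cv2
to(.435,-.196,.1)
c=manip.camera("top");s=manip.camera("side")
A=cv2.resize(c[220:265,315:360],(390,390),interpolation=2);B=cv2.resize(s[138:183,295:340],(390,390),interpolation=2)
cv2.imwrite("pics/p6.png",np.hstack([A,B])[:,:,::-1])
E
```

```text
clock: 43.6
position: [0.577, 0.1646, 0.1041]
ee_rot: [0.97, -0.242, 0.0, -0.0]
ft_force: [-0.0, 1.0, 0.0]
grip_width: 0.75
grasp_force: 0.0
clock: 44.6
position: [0.5468, 0.0892, 0.1023]
ee_rot: [0.97, -0.242, 0.0, 0.0]
ft_force: [-0.1, -0.2, -0.2]
grip_width: 0.849
grasp_force: 0.0
shares [0.437 3.804 0.029] calls 3.8 yaw x -28.0 pos [0.5468 0.0892 0.1023] w 0.849 F 0.0 t 44.6
```

View pics/p6.png

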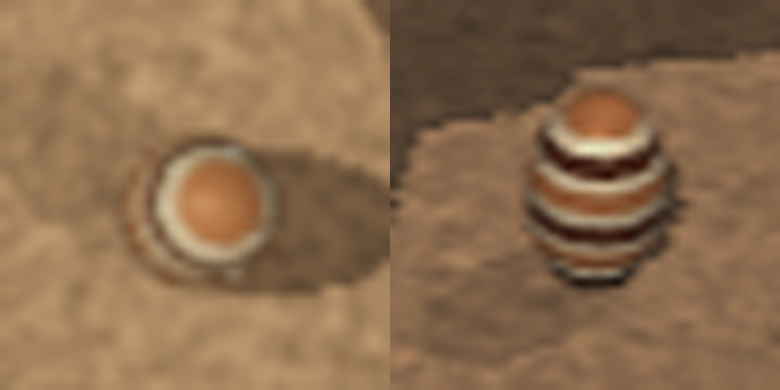

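Run:
```python
from h import *
from scipy.optimize import least_squares
print(at("top",339.8,242.8,.058),at("top",339.4,243,.053),at("side",318.5,158.7,.032))
def f(p):return np.r_[proj("top",[*p,.058])-[339.8,242.8],proj("side",[*p,.032])-[318.5,158.7]]
r=least_squares(f,[.43,-.19]);print(r.x,r.fun);to(*r.x,.1)
```

```text
[ 0.43703439 -0.19897917  0.058     ] [ 0.43702345 -0.19897875  0.053     ] [ 0.43568449 -0.19664399  0.032     ]
[ 0.4365293  -0.19846797] [-0.20766256  0.20839169 -0.15400078 -0.45163808]
shares [0.471 3.813 0.03 ] calls 3.81 yaw x -28.0 pos [0.5467 0.0885 0.1023] w 0.851 F 0.0 t 44.7
```

```bash
for i in 1 2 3 4; do
python3 -m inch '[[[0.01,0.1,0],[0,0,0]],[[0.02,0.19,0.01],[0,0,0]],[[0.04,0.29,0.01],[0,0,0]],[[0.05,0.38,0.01],[0,0,0]],[[0.06,0.48,0.02],[0,0,0]],[[0.07,0.57,0.02],[0,0,0]],[[0.08,0.67,0.03],[0,0,0]],[[0.1,0.76,0.03],[0,0,0]],[[0.11,0.86,0.04],[0,0,0]],[[0.12,0.95,0.04],[0,0,0]]]' | head -2; done
python3 - <<'E'
from h import *
import cv2
to(.4365,-.198,.011)
b=manip.camera("side")[70:220,230:380]; c=manip.camera("top")[140:290,100:250]
im=np.hstack([cv2.resize(k,(390,390),interpolation=2) for k in (b,c)])
cv2.imwrite("pics/p7.png",im[:,:,::-1])
E
```

```text
clock: 45.7
position: [0.5196, 0.0175, 0.099]
clock: 46.7
position: [0.4924, -0.0542, 0.0958]
clock: 47.7
position: [0.4653, -0.1258, 0.0926]
clock: 48.7
position: [0.4381, -0.1974, 0.0894]
shares [-0.014  0.017  0.98 ] calls 0.98 yaw x -28.0 pos [ 0.4381 -0.1974  0.0894] w 0.852 F 0.0 t 48.7
```

View pics/p7.png

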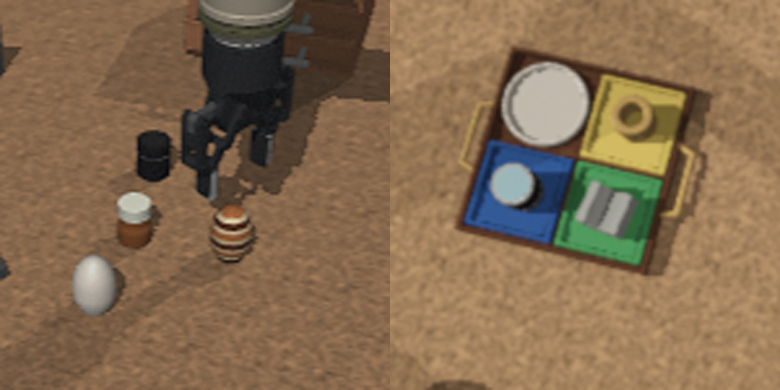

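Ring, loupe and V-block all stand near the centres of their trays; the open fingers straddle the onyx egg at (232,235).

```bash
python3 -m inch '[[[0,0.01,0.1],[0,0,0]],[[0,0.01,0.22],[0,0,0]],[[-0.01,0.01,0.34],[0,0,0]],[[-0.01,0.01,0.46],[0,0,0]],[[-0.01,0.01,0.58],[0,0,0]],[[-0.01,0.01,0.7],[0,0,0]],[[-0.01,0.01,0.82],[0,0,0]],[[-0.01,0.01,0.9],[0,0,0]],[[-0.01,0.01,0.96],[0,0,0]],[[-0.01,0.01,0.98],[0,0,0]]]' | head -2
python3 -m inch '[[[0,0,0],[0,0,0]],[[0,0,0],[0,0,0]],[[0,0,0],[0,0,0]],[[0,0,0],[0,0,0]],[[0,0,0],[0,0,0]],[[0,0,0],[0,0,0]],[[0,0,0],[0,0,0]],[[0,0,0],[0,0,0]],[[0,0,0],[0,0,0]],[[0,0,0],[0,0,0]]]' 0 40
python3 -c "
from h import *
to(.5954,.2535,.101)"
```

```text
clock: 49.8
position: [0.4372, -0.1971, 0.0107]
clock: 50.8
position: [0.4377, -0.1973, 0.0116]
ee_rot: [0.97, -0.242, 0.0, -0.0]
ft_force: [-1.6, -1.1, 4.4]
grip_width: 0.495
grasp_force: 40.0
shares [-0.9   -5.902 -1.116] calls 5.9 yaw x -28.0 pos [ 0.4377 -0.1973  0.0116] w 0.495 F 40.0 t 50.8
```

```bash
python3 -m inch '[[[0,0,-0.05],[0,0,0]],[[0,0,-0.16],[0,0,0]],[[0,0,-0.3],[0,0,0]],[[0,-0.03,-0.44],[0,0,0]],[[-0.01,-0.09,-0.58],[0,0,0]],[[-0.03,-0.18,-0.71],[0,0,0]],[[-0.05,-0.28,-0.83],[0,0,0]],[[-0.07,-0.39,-0.92],[0,0,0]],[[-0.08,-0.5,-0.97],[0,0,0]],[[-0.1,-0.6,-1],[0,0,0]]]'
for i in 1 2 3 4 5 6; do
python3 -m inch '[[[-0.01,-0.09,0],[0,0,0]],[[-0.03,-0.18,0],[0,0,0]],[[-0.04,-0.26,0],[0,0,0]],[[-0.05,-0.35,0],[0,0,0]],[[-0.07,-0.44,0],[0,0,0]],[[-0.08,-0.53,0],[0,0,0]],[[-0.09,-0.62,0],[0,0,0]],[[-0.1,-0.7,0],[0,0,0]],[[-0.12,-0.79,0],[0,0,0]],[[-0.13,-0.88,0],[0,0,0]]]' | head -2; done
python3 - <<'E'
from h import *
import cv2
to(.5954,.2535,.023)
b=manip.camera("side")[180:330,150:300]
cv2.imwrite("pics/p8.png",cv2.resize(b,(450,450),interpolation=2)[:,:,::-1])
E
```

```text
clock: 51.8
position: [0.4534, -0.1502, 0.0918]
ee_rot: [0.97, -0.241, 0.0, -0.0]
ft_force: [-0.1, 0.1, -2.2]
grip_width: 0.493
grasp_force: 40.8
clock: 52.8
position: [0.4768, -0.0833, 0.0911]
clock: 53.8
position: [0.5006, -0.0162, 0.091]
clock: 54.8
position: [0.5244, 0.0509, 0.091]
clock: 55.8
position: [0.5482, 0.1179, 0.091]
clock: 56.8
position: [0.572, 0.185, 0.091]
clock: 57.8
position: [0.5958, 0.2521, 0.091]
shares [-0.013 -0.013  0.85 ] calls 0.85 yaw x -28.0 pos [0.5958 0.2521 0.091 ] w 0.496 F 40.8 t 57.8
```

View pics/p8.png

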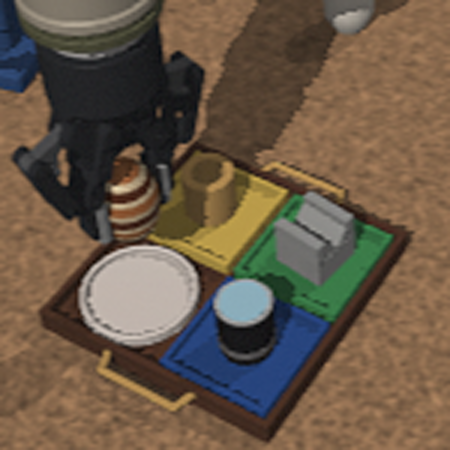

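The onyx egg is upright in the grip at (130,200), above the white dish. Lowering it.

```bash
python3 -m inch '[[[-0.01,-0.02,0.1],[0,0,0]],[[-0.01,-0.02,0.22],[0,0,0]],[[-0.01,-0.02,0.34],[0,0,0]],[[-0.01,-0.02,0.46],[0,0,0]],[[-0.01,-0.02,0.58],[0,0,0]],[[-0.01,-0.02,0.68],[0,0,0]],[[-0.01,-0.02,0.76],[0,0,0]],[[-0.01,-0.02,0.8],[0,0,0]],[[-0.01,-0.02,0.825],[0,0,0]],[[-0.01,-0.02,0.84],[0,0,0]]]'
python3 -m inch '[[[0,0,0.002],[0,0,0]],[[0,0,0.004],[0,0,0]],[[0,0,0.005],[0,0,0]],[[0,0,0.005],[0,0,0]],[[0,0,0.005],[0,0,0]],[[0,0,0.005],[0,0,0]],[[0,0,0.005],[0,0,0]],[[0,0,0.005],[0,0,0]],[[0,0,0.005],[0,0,0]],[[0,0,0.005],[0,0,0]]]'
```

```text
clock: 58.85
position: [0.5959, 0.2533, 0.024]
ee_rot: [0.97, -0.242, 0.0, -0.0]
ft_force: [-0.2, -0.6, -1.8]
grip_width: 0.499
grasp_force: 40.9
clock: 59.85
position: [0.596, 0.2533, 0.0237]
ee_rot: [0.97, -0.242, 0.0, -0.0]
ft_force: [-0.7, 0.3, 5.2]
grip_width: 0.499
grasp_force: 41.4
```

In contact; release, retreat and look.

```bash
python3 -m inch '[[[0,0,0],[0,0,0]],[[0,0,0],[0,0,0]],[[0,0,0],[0,0,0]],[[0,0,0],[0,0,0]],[[0,0,0],[0,0,0]],[[0,0,-0.08],[0,0,0]],[[0,0,-0.2],[0,0,0]],[[0,0,-0.36],[0,0,0]],[[0,0,-0.52],[0,0,0]],[[0,0,-0.7],[0,0,0]]]' 0.75 30
python3 -m inch '[[[0,0,-0.1],[0,0,0]],[[0,0,-0.2],[0,0,0]],[[0,0,-0.3],[0,0,0]],[[0,0,-0.4],[0,0,0]],[[0,0,-0.5],[0,0,0]],[[0,0,-0.6],[0,0,0]],[[0,0,-0.7],[0,0,0]],[[0,0,-0.8],[0,0,0]],[[0,0,-0.9],[0,0,0]],[[0,0,-1],[0,0,0]]]'
for i in 1 2; do python3 -m inch '[[[0.1,0.1,0],[0,0,0]],[[0.2,0.2,0],[0,0,0]],[[0.3,0.3,0],[0,0,0]],[[0.4,0.4,0],[0,0,0]],[[0.5,0.5,0],[0,0,0]],[[0.6,0.6,0],[0,0,0]],[[0.7,0.7,0],[0,0,0]],[[0.8,0.8,0],[0,0,0]],[[0.9,0.9,0],[0,0,0]],[[1,1,0],[0,0,0]]]' | head -2; done
python3 - <<'E'
from h import *
import cv2
b=manip.camera("side")[180:330,150:300]; c=manip.camera("top")[140:260,110:230]
im=np.hstack([cv2.resize(k,(390,390),interpolation=2) for k in (b,c)])
cv2.imwrite("pics/p9.png",im[:,:,::-1])
for n,p in dict(egg=(.5954,.2535,.07),loupe=(.5079,.2726,.056),ring=(.5768,.1657,.052),v=(.4892,.1852,.052)).items():
    q=(proj("top",p)-[110,140]+.5)*3.25;print(n,q+[390,0],(proj("side",p)-[150,180]+.5)*2.6)
E
```

```text
clock: 60.85
position: [0.5959, 0.2533, 0.081]
ee_rot: [0.97, -0.242, 0.0, -0.0]
ft_force: [0.8, -0.7, 0.0]
grip_width: 0.749
grasp_force: 0.0
clock: 61.85
position: [0.5957, 0.2532, 0.1601]
ee_rot: [0.97, -0.242, 0.0, 0.0]
ft_force: [-0.9, -0.3, -0.4]
grip_width: 0.748
grasp_force: 0.0
clock: 62.85
position: [0.6292, 0.1442, 0.1595]
clock: 63.85
position: [0.6623, 0.036, 0.1595]
egg [535.78652316 113.71482866] [113.97549197 207.77476375]
loupe [506.37524299 231.02558623] [210.27962751 263.82508416]
ring [654.91910145 145.20113741] [179.67341538 150.0007194 ]
v [622.59584799 258.43601653] [270.42558599 189.82977848]
```

View pics/p9.png

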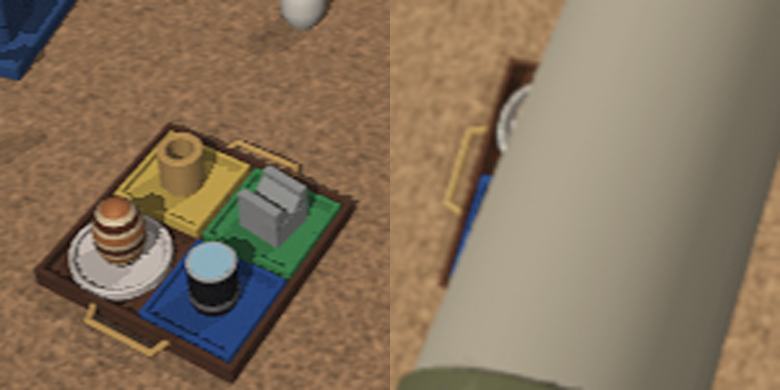

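All four stand upright within about 3 mm of their tray centres: egg tip (118,207), loupe (212,263), ring (181,150), V-block (272,207). The arm is clear.

```bash
python3 -c "
from workcell import manip
print(manip.hand_in())"
```

```text
the job is handed in; nothing more can be done
None
```

The V-block, loupe, brass ring and, last, the onyx egg are in their trays, upright and within about 3 mm of centre in the last side view, and I handed the job in at about 64 s; the gripper never went for the white egg or the black pot.

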